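# Start the data loggers and load their tray

### The job

Swing the tray's transit bar right out, clear of the pockets, until it snaps into its end position. Then start every data logger on the bench by pushing its end button against the upright face of the steel bench stop until it clicks and stays in, and lay it fully down, flat and square, in a pocket of the tray (one to a pocket, any pocket). Press the buttons only against the stop, not with the fingers, and leave the bottle, the vial and the gauge where they are.

Things in the scene. Friction and masses are not known exactly. Their poses are not given: they have to be found in the camera images.
- logger0_c (a point): Centre, half-way up, of one of 3 or 4 alike grey data loggers lying flat on the bench: 120 mm long (x), 42 mm high (z up), 0.15 kg. Stepped in plan: 36 mm wide from x = -60 to +30 mm, nose 24 mm wide from x = +30 to +60; lower edges chamfered 4 mm. A round black button, 16 mm across, sticks 10 mm out of the middle of the nose end (tip at x = +70 on this x axis). Grasp across the wide part.
- logger0_button (a joint): End button of logger0: 0 = out (as found), 0.008 m = fully in (sticks out 2 mm). Takes about 6 N along the logger's axis, snaps over after about half the travel, and then stays in; it does not come out by itself.
- logger1_c (a point): Centre, half-way up, of one of 3 or 4 alike grey data loggers lying flat on the bench: 120 mm long (x), 42 mm high (z up), 0.15 kg. Stepped in plan: 36 mm wide from x = -60 to +30 mm, nose 24 mm wide from x = +30 to +60; lower edges chamfered 4 mm. A round black button, 16 mm across, sticks 10 mm out of the middle of the nose end (tip at x = +70 on this x axis). Grasp across the wide part.
- logger1_button (a joint): End button of logger1: 0 = out (as found), 0.008 m = fully in (sticks out 2 mm). Takes about 6 N along the logger's axis, snaps over after about half the travel, and then stays in; it does not come out by itself.
- logger2_c (a point): Centre, half-way up, of one of 3 or 4 alike grey data loggers lying flat on the bench: 120 mm long (x), 42 mm high (z up), 0.15 kg. Stepped in plan: 36 mm wide from x = -60 to +30 mm, nose 24 mm wide from x = +30 to +60; lower edges chamfered 4 mm. A round black button, 16 mm across, sticks 10 mm out of the middle of the nose end (tip at x = +70 on this x axis). Grasp across the wide part.
- logger2_button (a joint): End button of logger2: 0 = out (as found), 0.008 m = fully in (sticks out 2 mm). Takes about 6 N along the logger's axis, snaps over after about half the travel, and then stays in; it does not come out by itself.
- logger3_c (a point): Centre, half-way up, of one of 3 or 4 alike grey data loggers lying flat on the bench: 120 mm long (x), 42 mm high (z up), 0.15 kg. Stepped in plan: 36 mm wide from x = -60 to +30 mm, nose 24 mm wide from x = +30 to +60; lower edges chamfered 4 mm. A round black button, 16 mm across, sticks 10 mm out of the middle of the nose end (tip at x = +70 on this x axis). Grasp across the wide part.
- logger3_button (a joint): End button of logger3: 0 = out (as found), 0.008 m = fully in (sticks out 2 mm). Takes about 6 N along the logger's axis, snaps over after about half the travel, and then stays in; it does not come out by itself.
- tray: Aluminium tray, fixed, 296 (x) x 160 (y) x 16 mm; origin at the middle of its underside, z up. Four alike pockets, 10 mm deep (floor at z = 6 mm), shaped like a logger seen from above with 2 mm clearance all round, nose end towards the tray's +x (about to the robot's left); the end button passes over the 16 mm high rim.
- pocket0 (a point): Where the centre (the _c point) of a logger is when it is seated in this pocket: tray x = -70, y = +45 mm, z = 27 mm; same axes as the tray: a seated logger's x is along this x.
- pocket1 (a point): Where the centre (the _c point) of a logger is when it is seated in this pocket: tray x = -70, y = -45 mm, z = 27 mm; same axes as the tray: a seated logger's x is along this x.
- pocket2 (a point): Where the centre (the _c point) of a logger is when it is seated in this pocket: tray x = +70, y = +45 mm, z = 27 mm; same axes as the tray: a seated logger's x is along this x.
- pocket3 (a point): Where the centre (the _c point) of a logger is when it is seated in this pocket: tray x = +70, y = -45 mm, z = 27 mm; same axes as the tray: a seated logger's x is along this x.
- bar (a joint): Flat steel transit bar (270 x 70 x 10 mm, top 30 mm over the bench) on an upright hinge pin at the tray's right-hand end. 0 = stowed along the tray's +x, over the pockets; 1.6 rad = fully out, towards the robot, clear of the pockets (counter-clockwise from above). It swings with slight friction; near the end it meets a spring ball detent (about 3 N at the knob, from 1.3 rad), snaps over it at 1.47 and is then held at 1.6.
- bar_knob (a point): Middle of the upright round knob on the bar: 24 mm in diameter, 35 mm high (30 to 65 mm over the bench), 130 mm from the hinge pin; this point is 50 mm over the bench.
- bar_hinge (a point): Point on the bar's upright hinge axis, 50 mm over the bench.
- bench_stop: Steel angle plate bolted to the bench. Upright plate 140 mm wide (y), 90 mm high, 14 mm thick; its pressing face is the plane x = 0, looking along its -x (about to the robot's right). Origin at the foot of the face, in the middle; its base lies behind, to x = 90 mm.
- stop_face (a point): Middle of the pressing face of the bench stop, 40 mm over the bench; same axes as bench_stop.
- bottle: Bystander: square white plastic bottle, 65 x 78 x 177 mm; origin under its middle.
- vial: Bystander: small clear bottle with a white cap, 46 mm across, 71 mm high; origin under its middle.
- gauge: Bystander: dial thickness gauge lying flat, 68 x 113 x 18 mm; origin under its middle.
Not all that is in view belongs to the job. What is shaped like the part that bears logger3_c but red is not meant.

How it is judged:
On the way:
1. the transit bar is swung out to its end position (value of joint bar above 1.5 rad), for 0.2 s.
At the end, for the whole second after the job is handed in: The bar is out (beyond 1.5 rad); every logger present has its button in (beyond 6.5 mm), and lies in a pocket, its centre within 6 mm of the seated place, upright within 0.06 rad and along the pocket within 0.08 rad (value of joint bar above 1.5 rad and value of joint each of logger0_button, logger1_button, logger2_button, logger3_button above 0.0065 m and angle between each of logger0_c, logger1_c, logger2_c, logger3_c's own z axis and vertical below 0.06 rad and ((distance between logger0_c and pocket0 below 0.006 m and angle between the x axis of logger0_c and the x axis of pocket0, either way round below 0.08 rad) or (distance between logger0_c and pocket1 below 0.006 m and angle between the x axis of logger0_c and the x axis of pocket1, either way round below 0.08 rad) or (distance between logger0_c and pocket2 below 0.006 m and angle between the x axis of logger0_c and the x axis of pocket2, either way round below 0.08 rad) or (distance between logger0_c and pocket3 below 0.006 m and angle between the x axis of logger0_c and the x axis of pocket3, either way round below 0.08 rad)) and ((distance between logger1_c and pocket0 below 0.006 m and angle between the x axis of logger1_c and the x axis of pocket0, either way round below 0.08 rad) or (distance between logger1_c and pocket1 below 0.006 m and angle between the x axis of logger1_c and the x axis of pocket1, either way round below 0.08 rad) or (distance between logger1_c and pocket2 below 0.006 m and angle between the x axis of logger1_c and the x axis of pocket2, either way round below 0.08 rad) or (distance between logger1_c and pocket3 below 0.006 m and angle between the x axis of logger1_c and the x axis of pocket3, either way round below 0.08 rad)) and ((distance between logger2_c and pocket0 below 0.006 m and angle between the x axis of logger2_c and the x axis of pocket0, either way round below 0.08 rad) or (distance between logger2_c and pocket1 below 0.006 m and angle between the x axis of logger2_c and the x axis of pocket1, either way round below 0.08 rad) or (distance between logger2_c and pocket2 below 0.006 m and angle between the x axis of logger2_c and the x axis of pocket2, either way round below 0.08 rad) or (distance between logger2_c and pocket3 below 0.006 m and angle between the x axis of logger2_c and the x axis of pocket3, either way round below 0.08 rad)) and ((distance between logger3_c and pocket0 below 0.006 m and angle between the x axis of logger3_c and the x axis of pocket0, either way round below 0.08 rad) or (distance between logger3_c and pocket1 below 0.006 m and angle between the x axis of logger3_c and the x axis of pocket1, either way round below 0.08 rad) or (distance between logger3_c and pocket2 below 0.006 m and angle between the x axis of logger3_c and the x axis of pocket2, either way round below 0.08 rad) or (distance between logger3_c and pocket3 below 0.006 m and angle between the x axis of logger3_c and the x axis of pocket3, either way round below 0.08 rad))); the robot touches nothing.
It fails at once if a logger's button is pressed with the fingers instead of against the bench stop (contact force between the fingers and logger0_button above 4 N or contact force between the fingers and logger1_button above 4 N or contact force between the fingers and logger2_button above 4 N or contact force between the fingers and logger3_button above 4 N).
It fails at once if the bottle, the vial or the gauge is moved more than 3 cm (distance of any of bottle, vial, gauge from where it was at the start of the episode above 0.03 m).
Of logger0, logger1, logger2, logger3 only 3 to 4 are there at a start; the rules pass over those that are not, and their reading is None.
At some moment in a run one of logger0, logger1, logger2, logger3 may be knocked a few centimetres aside while the robot is not near it.
Once in a run the grip may slacken for a moment while it holds something.
It also fails if it takes over 210 s, if anything falls off the work surface, if the arm or the gripper's body presses on something with over 40 N, if the wrist force passes 120 N, or if a joint passes its speed limit or range.

### The arm

A 6-joint arm with a two-finger parallel gripper is mounted at the origin on a cart in front of the work surface, level with it; the furniture and walls round the work are solid. World frame = base frame: x ahead of the robot, y to its left, z up, the work surface at z = 0. Lengths are in m, angles in rad, forces in N, time in s.
With the tool pointing down it reaches from about 0.4 to 0.825 m from the base axis. Payload 7 kg.
Tool frame: the origin (TCP) lies midway between the tips of the shut fingers; the grasp point (between the pads) lies 19 mm behind it; z points along the fingers, y is the line along which they close (so a half turn about z gives the same grasp; the last joint's range is limited). The gripper opens to 88 mm and grips with 3 to 60 N. Pads are 19 mm wide; open, the fingers measure 130 mm over their backs; the gripper's body (78 mm by 193 mm) begins 47 mm behind the grasp point.
Start: joints at [1.561, 0.359, 0.012, 0, -1.224, -0.288], TCP at [0.198, 0.645, 0.227] pointing down, gripper open.
Joint ranges: [-3.07, 3.07], [-1.43, 2.12], [-1.02, 1.25], [-3.03, 1.67], [-3.05, -0], [-3.03, 3.03]. Speed limits (rad/s): [2.39, 2.39, 3.01, 3.14, 3.14, 3.14].

### API

Orientations are given as [roll, pitch, yaw] about the fixed x, y, z axes, in that order (R = Rz(yaw) Ry(pitch) Rx(roll)).
In Python, from station import arm gives the robot as it stands.
- The arm moves only by the tool servo_tool, never from a script. Its argument "deltas" is a list of rows, each a list of 7 numbers: the closure, from -1 (fully open) to 1 (shut), then the shift along the tool's x, y, z in mm, then the turn, a rotation vector about the tool's x, y, z in degrees. In form: [[gripper, x, y, z, ax, ay, az], ...]. A call has 1 to 20 rows; each row shifts and turns the commanded pose from where the row before left it, along the tool's axes as they then stand; what a row does not reach is not made up. A row lasts 1/12 s, in which the tool goes at most 41.7 mm and 7.16 degrees, less where a joint would pass 70% of its speed; a pose out of reach is approached as far as the arm can. A call is refused whole if a number of a shift passes 41.7 or a number of a turn 7.16, either way. A call with a gripper value outside its range is refused whole. The fingers move at their own pace and stop on an object; "squeeze" is the grip in N (left out, the last holds). Time passes only in rows, so rows that do not move let the fingers close. It gives the time, the measured TCP pose, the force, the opening and the grip force at its end, in the units of the state.
- arm.get_state(): the state, without advancing time (a new reading comes with each control period).
- arm.grab_frame(name): name is "scene" or "side" or "wrist"; returns a dict with "color" (480x640x3 uint8, red, green, blue), "K" (3x3 intrinsics, pixels), "position" and "orientation" of the camera in the world. Camera axes: x right, y down, z forward; pixel columns grow to the right and rows downward; lengths in m; the calibration is good to about 2 mm. The wrist camera is an equidistant fisheye: a pixel r from the principal point sees the ray r / f radians off the axis. A picture is of the moment at which its call begins. There is no depth.
- arm.job_done(): hands the job in; it is judged then, once.
Trained networks look in a picture, given as the dict that the camera call returned (one of the last four; its "shot" number tells which), for a name from the list of things; names that differ only in an ending like _2 or _b are one class to them, and where a whole thing is asked for, a point or a joint stands for the part that bears it (a point fixed in the world has none). Each returns a list of dicts, best first, with "conf" (0 to 1); they miss things now and then, are a little off and sometimes report something else, mostly with a low value. They report only what shows in the picture. A call takes as long as a camera call. They do not tell look-alikes from the thing itself.
- arm.recognise(query, picture): "at" ([x, y, z] in m, in the coordinates of the camera as it stood for that picture, good to about 4 mm: the middle of the surface that is visible of it).
The state is a dict: "t": time; "q": joint angles; "qd": joint speeds; "joint_efforts": joint torques, N m; "eef_pos": TCP position; "ee_rot": TCP orientation; "force": force on the tool from outside, world axes, zero at the start; "moment": the same for the moment, N m; "width": finger opening in m; "gripper_force": force on a finger pad.
Only numpy, scipy, OpenCV 4.12 (cv2) and the standard library are available. Lean on these libraries where they do the work, as an engineer would, in place of code of your own. Each camera call takes 0.05 s, during which the arm holds its last target. There are 200 camera calls.

## Working session

There is one attempt and no reset: what is moved stays moved. The work goes in short steps, Python scripts to look and compute and a tool call to move; the robot and the scene stay as the last step left them, time stands still between calls to the robot, and variables do not carry over. Pictures are saved under pics/ and viewed, at most 14 in all, crops included, and the job is handed in when it is done.

Besides the shell and the picture viewer there is one more tool, called by a JSON object that holds its "name" and its "arguments", one argument or row to a line. servo_tool: Moves the arm, as the interface text tells. Its arguments: {"type":"object","properties":{"deltas":{"type":"array","items":{"type":"array","items":{"type":"number"}}},"squeeze":{"type":"number"}},"required":["deltas"]}

```bash
ls; mkdir -p pics
cat > h.py <<'E'
import numpy as np, cv2
from scipy.spatial.transform import Rotation as R
from station import arm
def cam(f):
    o=np.array(f["orientation"],float)
    M=o if o.shape==(3,3) else (R.from_euler('xyz',o).as_matrix() if o.size==3 else None)
    return M,np.array(f["position"])
def w(f,p):
    M,t=cam(f); return M@np.array(p)+t
def px(f,P):
    M,t=cam(f); c=M.T@(np.array(P)-t); u=np.array(f["K"])@c; return u[:2]/u[2]
def ray(f,u,v,z):
    M,t=cam(f); d=M@np.linalg.inv(f["K"])@np.array([u,v,1.]); return t+d*(z-t[2])/d[2]
def save(f,n): cv2.imwrite(f"pics/{n}.png",np.ascontiguousarray(f["color"][:,:,::-1]))
E
python3 - <<'E'
from h import *
s=arm.get_state(); print({k:np.round(s[k],3) for k in s})
for n in("scene","side"):
    f=arm.grab_frame(n); save(f,n+"0"); print(n,f["position"],f["orientation"],np.array(f["K"]).tolist())
    for q in("logger0_c","tray","bar_knob","bench_stop","bottle","vial","gauge","bar"):
        for d in arm.recognise(q,f)[:6]:
            P=w(f,d["at"]); print(q,round(d["conf"],2),P.round(3),px(f,P).round())
E
```

```text
pics
{'t': np.float64(0.0), 'q': array([ 1.561,  0.359,  0.011, -0.   , -1.224, -0.288]), 'qd': array([ 0.002,  0.   , -0.   , -0.   ,  0.001, -0.001]), 'joint_efforts': array([ 0.0000e+00, -5.8271e+01,  2.9305e+01,  6.9970e+00,  7.0000e-03,
       -0.0000e+00]), 'eef_pos': array([0.198, 0.645, 0.226]), 'ee_rot': array([ 3.14 , -0.   , -0.298]), 'force': array([0.059, 0.106, 0.896]), 'moment': array([-0.017, -0.01 ,  0.039]), 'gripper_force': np.float64(0.0), 'width': np.float64(0.087)}
scene [0.12414367 0.60834012 0.85215351] [-2.38200922 -0.0068564  -2.49539244] [[446.0741537662099, 0.0, 312.42238546456514], [0.0, 446.0741537662099, 235.97586771223644], [0.0, 0.0, 1.0]]
logger0_c 0.57 [0.408 0.113 0.038] [342. 304.]
tray 0.81 [ 0.579 -0.155  0.014] [346. 213.]
tray 0.54 [ 0.713 -0.273  0.011] [331. 173.]
bar_knob 0.72 [ 0.582 -0.205  0.026] [355. 199.]
bar_knob 0.49 [ 0.744 -0.025  0.042] [268. 206.]
bar_knob 0.35 [ 0.575 -0.158  0.013] [348. 213.]
bench_stop 0.77 [0.486 0.446 0.008] [209. 408.]
bottle 0.88 [ 0.624 -0.38   0.103] [378. 142.]
bottle 0.37 [ 0.586 -0.204  0.031] [354.
[... 269 characters left out ...]
 [-2.1374668   0.0069402  -3.12461167] [[511.5273293836519, 0.0, 325.3994669741532], [0.0, 511.5273293836519, 252.13695422791722], [0.0, 0.0, 1.0]]
logger0_c 0.64 [0.424 0.114 0.034] [391. 289.]
tray 0.61 [ 0.585 -0.141  0.017] [325. 240.]
bar_knob 0.8 [ 0.581 -0.197  0.03 ] [327. 226.]
bar_knob 0.61 [ 0.716 -0.263  0.012] [283. 220.]
bench_stop 0.58 [0.492 0.43  0.017] [369. 395.]
bottle 0.89 [ 0.64  -0.379  0.093] [309. 180.]
vial 0.63 [ 0.752 -0.017  0.042] [261. 256.]
vial 0.41 [ 0.587 -0.146  0.013] [325. 240.]
gauge 0.69 [ 0.586 -0.143  0.016] [325. 240.]
gauge 0.68 [0.494 0.437 0.018] [368. 397.]
gauge 0.61 [ 0.719 -0.262  0.016] [282. 219.]
bar 0.96 [ 0.588 -0.197  0.027] [325. 227.]
```

View pics/scene0.png

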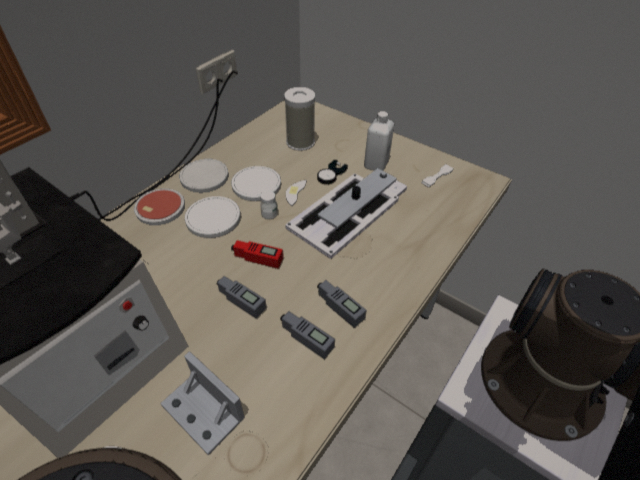

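View pics/side0.png

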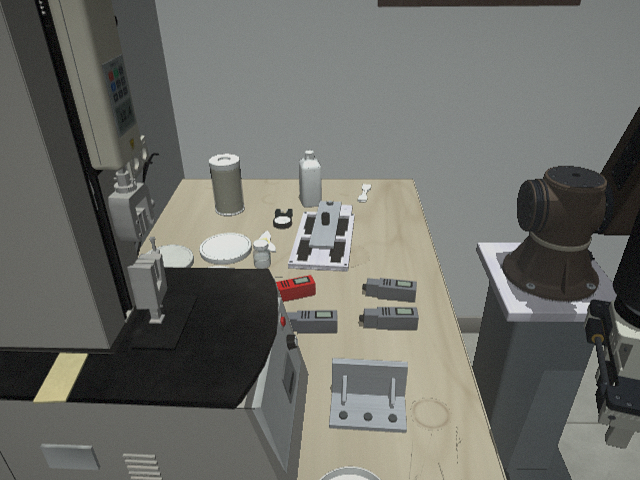

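Three grey loggers appear in the scene view at (341,302), (308,334) and (242,296); a red look-alike is at (258,253) and is not meant. The tray with its bar is at (345,212), knob at (355,193). The stop is at (205,400). I'll make metric top views to measure from.

```bash
cat >> h.py <<'E'
def proj(f,P,fish=False):
    M,t=cam(f); c=(P-t)@M; K=np.array(f["K"])
    if fish:
        r=np.hypot(c[...,0],c[...,1]); th=np.arctan2(r,c[...,2]); s=th/np.maximum(r,1e-9)
        return K[0,0]*c[...,0]*s+K[0,2],K[1,1]*c[...,1]*s+K[1,2]
    return K[0,0]*c[...,0]/c[...,2]+K[0,2],K[1,1]*c[...,1]/c[...,2]+K[1,2]
def ortho(f,x0,x1,y0,y1,z,s=1000,fish=False):
    "robot's view: up=+x, left=+y; x at row 0 is x1, y at col 0 is y1; grid each 50 mm"
    H,W=int((x1-x0)*s),int((y1-y0)*s)
    Y,X=np.meshgrid(y1-(np.arange(W)+.5)/s,x1-(np.arange(H)+.5)/s)
    u,v=proj(f,np.stack([X,Y,0*X+z],-1),fish)
    im=cv2.remap(np.ascontiguousarray(f["color"][:,:,::-1]),u.astype(np.float32),v.astype(np.float32),cv2.INTER_CUBIC)
    return im
def grid(im,x0,x1,y0,y1,s=1000,st=.05):
    im=im.copy()
    for x in np.arange(np.ceil(x0/st)*st,x1,st):
        r=int((x1-x)*s); cv2.line(im,(0,r),(im.shape[1],r),(0,160,255),1); cv2.putText(im,f"{x*1000:.0f}",(0,r),0,.35,(0,0,255))
    for y in np.arange(np.ceil(y0/st)*st,y1,st):
        c=int((y1-y)*s); cv2.line(im,(c,0),(c,im.shape[0]),(0,160,255),1); cv2.putText(im,f"{y*1000:.0f}",(c,10),0,.35,(0,0,255))
    return im
E
python3 - <<'E'
from h import *
f=arm.grab_frame("scene"); g=arm.grab_frame("side")
b=(.3,.74,-.0,.5); a=[grid(ortho(k,*b,.042,800),*b,800) for k in(f,g)]
cv2.imwrite("pics/lo.png",np.hstack(a))
b=(.42,.78,-.36,.04); a=[grid(ortho(k,*b,z,980),*b,980) for k,z in((f,.03),(g,.03))]
cv2.imwrite("pics/tr.png",np.hstack(a))
E
```

```text
(no output)
```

View pics/lo.png

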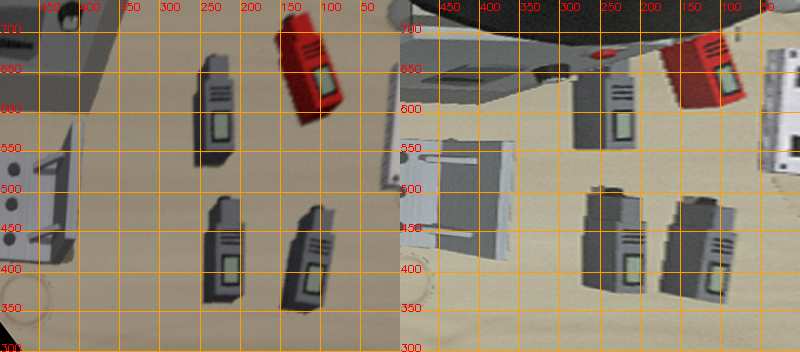

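View pics/tr.png

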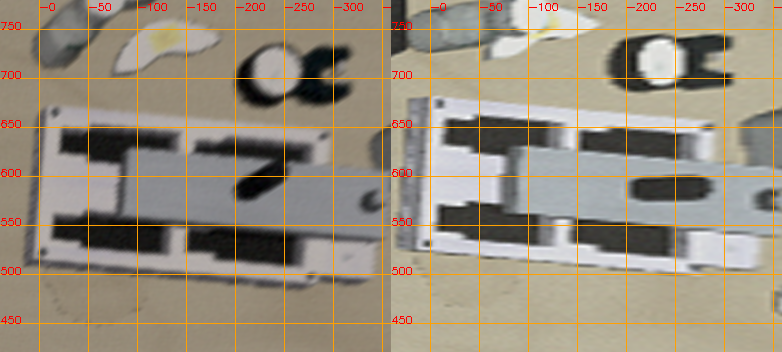

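The loggers lie with noses about towards +x, centred roughly at (0.42,0.22), (0.42,0.12) and (0.60,0.22). The tray is tilted about 4°, with its hinge near (0.575,-0.34). I'll move above the bar first and measure from near.

{"name": "servo_tool", "arguments": {
  "deltas": [
    [-1,26.6,30.3,-1.7,0,0,0],
    [-1,26.6,30.3,-1.7,0,0,0],
    [-1,26.6,30.3,-1.7,0,0,0],
    [-1,26.6,30.3,-1.7,0,0,0],
    [-1,26.6,30.3,-1.7,0,0,0],
    [-1,26.6,30.3,-1.7,0,0,0],
    [-1,26.6,30.3,-1.7,0,0,0],
    [-1,26.6,30.3,-1.7,0,0,0],
    [-1,26.6,30.3,-1.7,0,0,0],
    [-1,26.6,30.3,-1.7,0,0,0],
    [-1,26.6,30.3,-1.7,0,0,0],
    [-1,26.6,30.3,-1.7,0,0,0],
    [-1,26.6,30.3,-1.7,0,0,0],
    [-1,26.6,30.3,-1.7,0,0,0],
    [-1,26.6,30.3,-1.7,0,0,0],
    [-1,26.6,30.3,-1.7,0,0,0],
    [-1,26.6,30.3,-1.7,0,0,0],
    [-1,26.6,30.3,-1.7,0,0,0],
    [-1,26.6,30.3,-1.7,0,0,0],
    [-1,26.6,30.3,-1.7,0,0,0]
  ]
}}

```text
t: 2.67
eef_pos: [0.5293, -0.0923, 0.261]
ee_rot: [-3.141, -0.001, -0.298]
force: [1.2, 0.6, 0.0]
width: 0.0877
gripper_force: 0.0
```

{"name": "servo_tool", "arguments": {
  "deltas": [
    [-1,0,0,0,0,0,7],
    [-1,0,0,0,0,0,7],
    [-1,0,0,0,0,0,7],
    [-1,0,0,0,0,0,7],
    [-1,0,0,0,0,0,7],
    [-1,0,0,0,0,0,7],
    [-1,0,0,0,0,0,7],
    [-1,0,0,0,0,0,7],
    [-1,0,0,0,0,0,7],
    [-1,0,0,0,0,0,7],
    [-1,0,0,0,0,0,7],
    [-1,0,0,0,0,0,0]
  ]
}}

```text
t: 3.67
eef_pos: [0.5288, -0.0902, 0.2606]
ee_rot: [-3.141, 0.0, -1.647]
force: [0.3, -0.4, 0.7]
width: 0.0874
gripper_force: 0.0
```

```bash
cat >> h.py <<'E'
def st():
    s=arm.get_state(); print("t",round(float(s["t"]),2),"p",np.round(s["eef_pos"],4),"rpy deg",np.round(np.degrees(s["ee_rot"]),1),"F",np.round(s["force"],1),"w",round(float(s["width"]),4),"g",round(float(s["gripper_force"]),1),"q",np.round(s["q"],2)); return s
E
python3 - <<'E'
from h import *
st()
f=arm.grab_frame("wrist"); print(f["position"],f["orientation"],f["K"])
b=(.40,.72,-.40,.06); cv2.imwrite("pics/w1.png",np.hstack([grid(ortho(f,*b,.03,800,True),*b,800),cv2.resize(np.ascontiguousarray(f["color"][:,:,::-1]),(341,256))]))
E
```

```text
t 3.67 p [ 0.5288 -0.0902  0.2606] rpy deg [-180.     0.   -94.4] F [ 0.3 -0.4  0.7] w 0.0874 g 0.0 q [ 0.2   0.11 -0.24 -0.   -1.22 -0.27]
[ 0.52302105 -0.16688868  0.41735885] [2.85461601e+00 8.98610876e-04 3.06438603e+00] [[371.64829954   0.         318.33342292]
 [  0.         371.64829954 240.28193088]
 [  0.           0.           1.        ]]Traceback (most recent call last):
  File "<stdin>", line 4, in <module>
    return _nx.concatenate(arrs, 1, dtype=dtype, casting=casting)
           ~~~~~~~~~~~~~~~^^^^^^^^^^^^^^^^^^^^^^^^^^^^^^^^^^^^^^^
ValueError: all the input array dimensions except for the concatenation axis must match exactly, but along dimension 0, the array at index 0 has size 255 and the array at index 1 has size 256
```

Run:
```python
from h import *
f=arm.grab_frame("wrist")
b=(.42,.72,-.40,.06); cv2.imwrite("pics/w1.png",np.vstack([grid(ortho(f,*b,z,1000,True),*b,1000) for z in(.016,.065)]))
```

```text
(no output)
```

View pics/w1.png

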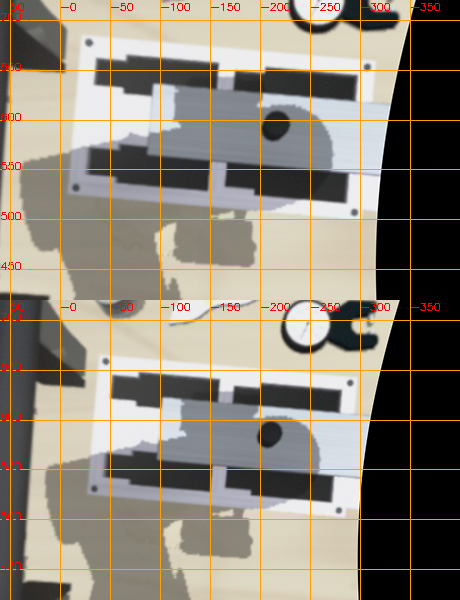

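Ortho at z=16 mm: tray corners at about (683,-21), (525,-9), (658,-315), (501,-304). That is 296×158 mm, which matches the size given; centre (0.592,-0.162), x axis at 85.4°. Knob top at (0.586,-0.210), so the hinge is about (0.576,-0.340).

{"name": "servo_tool", "arguments": {
  "deltas": [
    [-1,28.8,-16.5,0,0,0,0],
    [-1,28.8,-16.5,0,0,0,0],
    [-1,28.8,-16.5,0,0,0,0],
    [-1,28.8,-16.5,0,0,0,0],
    [-1,0,0,37,0,0,0],
    [-1,0,0,37,0,0,0],
    [-1,0,0,37,0,0,0],
    [-1,0,0,37,0,0,0],
    [-1,0,0,37,0,0,0],
    [-1,0,0,36,0,0,0],
    [-1,0,0,0,0,0,0],
    [1,0,0,0,0,0,0],
    [1,0,0,0,0,0,0],
    [1,0,0,0,0,0,0],
    [1,0,0,0,0,0,0],
    [1,0,0,0,0,0,0],
    [1,0,0,0,0,0,0],
    [1,0,0,0,0,0,0]
  ],
  "squeeze": 15
}}

```text
t: 5.27
eef_pos: [0.5869, -0.2098, 0.0405]
ee_rot: [-3.14, 0.0, -1.642]
force: [-0.4, -0.0, 0.8]
width: 0.0467
gripper_force: 0.0
```

{"name": "servo_tool", "arguments": {
  "deltas": [
    [1,0,0,0,0,0,0],
    [1,0,0,0,0,0,0],
    [1,0,0,0,0,0,0],
    [1,0,0,0,0,0,0],
    [1,0,0,0,0,0,0],
    [1,0,0,0,0,0,0]
  ]
}}

```text
t: 5.77
eef_pos: [0.5866, -0.2097, 0.0396]
ee_rot: [-3.142, -0.0, -1.642]
force: [0.3, 1.0, 0.7]
width: 0.0237
gripper_force: 15.0
```

{"name": "servo_tool", "arguments": {
  "deltas": [
    [1,0.5,11.3,0,0,0,-5],
    [1,0.5,11.3,0,0,0,-5],
    [1,0.5,11.3,0,0,0,-5],
    [1,0.5,11.3,0,0,0,-5],
    [1,0.5,11.3,0,0,0,-5],
    [1,0.5,11.3,0,0,0,-5],
    [1,0.5,11.3,0,0,0,-5],
    [1,0.5,11.3,0,0,0,-5],
    [1,0.5,11.3,0,0,0,-5],
    [1,0.5,11.3,0,0,0,-5],
    [1,0,0,0,0,0,0]
  ]
}}

```text
t: 6.68
eef_pos: [0.4819, -0.2494, 0.0395]
ee_rot: [3.141, 0.002, -0.765]
force: [-3.3, 4.2, 4.2]
width: 0.0236
gripper_force: 15.0
```

{"name": "servo_tool", "arguments": {
  "deltas": [
    [1,0.5,11.3,0,0,0,-5],
    [1,0.5,11.3,0,0,0,-5],
    [1,0.5,11.3,0,0,0,-5],
    [1,0.5,11.3,0,0,0,-5],
    [1,0.5,11.3,0,0,0,-5],
    [1,0.5,11.3,0,0,0,-5],
    [1,0.5,11.3,0,0,0,-5],
    [1,0.5,11.3,0,0,0,-5],
    [1,0,4,0,0,0,-2],
    [1,0,0,0,0,0,0],
    [1,0,0,0,0,0,0],
    [1,0,0,0,0,0,0]
  ]
}}

```text
t: 7.68
eef_pos: [0.4455, -0.3329, 0.0393]
ee_rot: [-3.14, 0.004, -0.039]
force: [-7.1, 6.1, 8.0]
width: 0.0238
gripper_force: 15.0
```

```bash
python3 -c "
from h import *
st()"
```

```text
t 7.68 p [ 0.4455 -0.3329  0.0393] rpy deg [-179.9    0.3   -2.2] F [-7.1  6.1  8. ] w 0.0238 g 15.0 q [-0.29  0.36 -0.47 -0.   -0.74  1.82]
```

{"name": "servo_tool", "arguments": {
  "deltas": [
    [-1,0,0,0,0,0,0],
    [-1,0,0,0,0,0,0],
    [-1,0,0,0,0,0,0],
    [-1,0,0,0,0,0,0],
    [-1,0,0,-30,0,0,0],
    [-1,0,0,-35,0,0,0],
    [-1,0,0,-35,0,0,0],
    [-1,0,0,-35,0,0,0],
    [-1,0,0,-35,0,0,0],
    [-1,0,0,-35,0,0,0],
    [-1,0,0,-35,0,0,0],
    [-1,2.7,-38.8,0,0,0,0],
    [-1,2.7,-38.8,0,0,0,0],
    [-1,2.7,-38.8,0,0,0,0],
    [-1,2.7,-38.8,0,0,0,0],
    [-1,2.7,-38.8,0,0,0,0],
    [-1,2.7,-38.8,0,0,0,0],
    [-1,2.7,-38.8,0,0,0,0],
    [-1,2.7,-38.8,0,0,0,0],
    [-1,2.7,-38.8,0,0,0,0]
  ]
}}

```text
t: 9.35
eef_pos: [0.4845, 0.0161, 0.2799]
ee_rot: [-3.141, -0.001, -0.036]
force: [0.9, -1.0, -0.0]
width: 0.0878
gripper_force: 0.0
```

{"name": "servo_tool", "arguments": {
  "deltas": [
    [-1,2.7,-38.8,0,0,0,0],
    [-1,2.7,-38.8,0,0,0,0],
    [-1,2.7,-38.8,0,0,0,0],
    [-1,2.7,-38.8,0,0,0,0],
    [-1,0,0,0,0,0,7],
    [-1,0,0,0,0,0,7],
    [-1,0,0,0,0,0,7],
    [-1,0,0,0,0,0,7],
    [-1,0,0,0,0,0,7],
    [-1,0,0,0,0,0,7],
    [-1,0,0,0,0,0,7],
    [-1,0,0,0,0,0,7],
    [-1,0,0,0,0,0,7],
    [-1,0,0,0,0,0,7],
    [-1,0,0,0,0,0,7],
    [-1,0,0,0,0,0,7],
    [-1,0,0,0,0,0,7],
    [-1,0,0,0,0,0,7],
    [-1,0,0,0,0,0,7],
    [-1,0,0,0,0,0,7]
  ]
}}

```text
t: 11.02
eef_pos: [0.5011, 0.169, 0.2795]
ee_rot: [-3.142, 0.0, -1.997]
force: [-0.3, -0.5, 0.2]
width: 0.0876
gripper_force: 0.0
```

{"name": "servo_tool", "arguments": {
  "deltas": [
    [-1,0,0,0,0,0,7],
    [-1,0,0,0,0,0,7],
    [-1,0,0,0,0,0,7],
    [-1,0,0,0,0,0,7],
    [-1,0,0,0,0,0,7],
    [-1,0,0,0,0,0,0],
    [-1,0,0,0,0,0,0]
  ]
}}

```text
t: 11.6
eef_pos: [0.5011, 0.1689, 0.2796]
ee_rot: [3.142, 0.0, -2.598]
force: [0.0, -0.3, -0.4]
width: 0.0881
gripper_force: 0.0
```

Run:
```python
from h import *
st()
f=arm.grab_frame("wrist"); g=arm.grab_frame("scene")
b=(.3,.7,.02,.42); c=(.28,.68,-.38,-.0)
cv2.imwrite("pics/w2.png",np.hstack([grid(ortho(f,*b,.042,1000,True),*b,1000),grid(ortho(g,*c,.03,1000),*c,1000)]))
```

```text
t 11.6 p [0.5011 0.1689 0.2796] rpy deg [ 180.     0.  -148.9] F [ 0.  -0.3 -0.4] w 0.0881 g 0.0 q [ 0.7   0.08 -0.22  0.   -1.26 -1.72]Traceback (most recent call last):
  File "<stdin>", line 5, in <module>
    return _nx.concatenate(arrs, 1, dtype=dtype, casting=casting)
           ~~~~~~~~~~~~~~~^^^^^^^^^^^^^^^^^^^^^^^^^^^^^^^^^^^^^^^
ValueError: all the input array dimensions except for the concatenation axis must match exactly, but along dimension 0, the array at index 0 has size 399 and the array at index 1 has size 400
```

```bash
sed -i 's/H,W=int((x1-x0)\*s),int((y1-y0)\*s)/H,W=round((x1-x0)*s),round((y1-y0)*s)/' h.py
python3 - <<'E'
from h import *
f=arm.grab_frame("wrist"); g=arm.grab_frame("scene")
b=(.3,.7,.02,.42); c=(.28,.68,-.38,-.0)
cv2.imwrite("pics/w2.png",np.hstack([grid(ortho(f,*b,.042,1000,True),*b,1000),grid(ortho(g,*c,.03,1000),*c,1000)]))
E
```

```text
(no output)
```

View pics/w2.png

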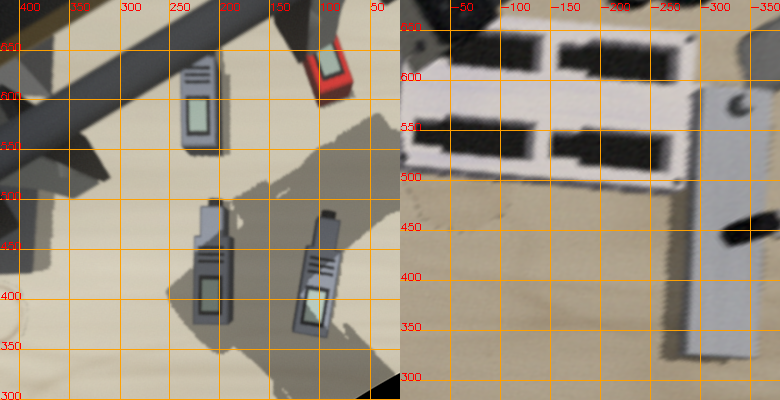

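The transit bar now lies along -x from its hinge, clear of the pockets. The three grey loggers sit at about (0.436,0.209), (0.42,0.10) and (0.60,0.22); the red one is at about (0.63,0.09). I'll finish the turn and take the enlarged crop of the three candidates.

{"name": "servo_tool", "arguments": {
  "deltas": [
    [-1,0,0,0,0,0,7],
    [-1,0,0,0,0,0,7],
    [-1,0,0,0,0,0,7],
    [-1,0,0,0,0,0,7],
    [-1,0,0,0,0,0,3.1],
    [-1,-20,0,0,0,0,0],
    [-1,0,0,0,0,0,0],
    [-1,0,0,0,0,0,0]
  ]
}}

```text
t: 12.47
eef_pos: [0.5213, 0.1687, 0.2791]
ee_rot: [-3.141, -0.001, 3.14]
force: [-0.3, 0.3, -0.2]
width: 0.0878
gripper_force: 0.0
```

Run:
```python
from h import *
st()
f=arm.grab_frame("wrist")
o=[]
for x,y in((.44,.21),(.42,.10),(.60,.225)):
    b=(x-.08,x+.085,y-.04,y+.04); o.append(grid(ortho(f,*b,.042,3300,True),*b,3300,.01))
cv2.imwrite("pics/w3.png",np.hstack(o))
```

```text
t 12.47 p [0.5213 0.1687 0.2791] rpy deg [-180.    -0.   179.9] F [-0.3  0.3 -0.2] w 0.0878 g 0.0 q [ 0.67  0.12 -0.19 -0.   -1.27 -2.24]Traceback (most recent call last):
  File "<stdin>", line 7, in <module>
    return _nx.concatenate(arrs, 1, dtype=dtype, casting=casting)
           ~~~~~~~~~~~~~~~^^^^^^^^^^^^^^^^^^^^^^^^^^^^^^^^^^^^^^^
ValueError: all the input array dimensions except for the concatenation axis must match exactly, but along dimension 0, the array at index 0 has size 545 and the array at index 2 has size 544
```

Run:
```python
from h import *
f=arm.grab_frame("wrist")
o=[]
for x,y in((.44,.21),(.42,.10),(.60,.225)):
    b=(x-.08,x+.085,y-.04,y+.04); o.append(grid(ortho(f,*b,.042,3300,True),*b,3300,.01)[:540,:262])
cv2.imwrite("pics/w3.png",np.hstack(o))
```

```text
(no output)
```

View pics/w3.png

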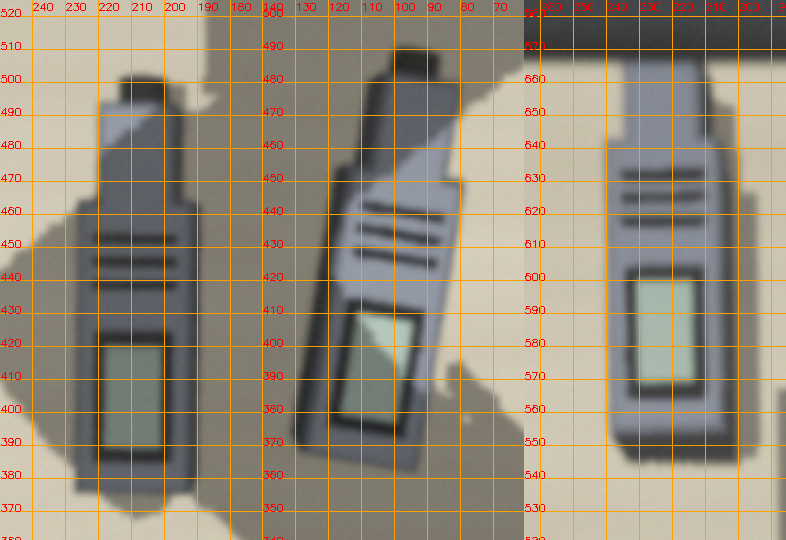

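Crop confirms three grey loggers with black buttons: the red one is not among them. L1: centre (0.4355,0.209), yaw -0.5°. L2: (0.423,0.1005), yaw -9.5°, length check 119.6 mm. L3: (0.6125,0.222), yaw about -0.5°. Grasping L1 first.

{"name": "servo_tool", "arguments": {
  "deltas": [
    [-1,28.6,13.4,0,0,0,0.5],
    [-1,28.6,13.4,0,0,0,0],
    [-1,28.6,13.4,0,0,0,0],
    [-1,0,0,40,0,0,0],
    [-1,0,0,40,0,0,0],
    [-1,0,0,40,0,0,0],
    [-1,0,0,40,0,0,0],
    [-1,0,0,40,0,0,0],
    [-1,0,0,40,0,0,0],
    [-1,0,0,15,0,0,0],
    [-1,0,0,8,0,0,0],
    [-1,0,0,0,0,0,0],
    [1,0,0,0,0,0,0],
    [1,0,0,0,0,0,0],
    [1,0,0,0,0,0,0],
    [1,0,0,0,0,0,0],
    [1,0,0,0,0,0,0],
    [1,0,0,0,0,0,0],
    [1,0,0,0,0,0,0],
    [1,0,0,0,0,0,0]
  ],
  "squeeze": 30
}}

```text
t: 14.23
eef_pos: [0.4356, 0.2098, 0.0167]
ee_rot: [3.141, 0.0, 3.13]
force: [0.7, 0.3, -0.3]
width: 0.0399
gripper_force: 0.0
```

Run:
```python
from h import *
st()
f=arm.grab_frame("scene");g=arm.grab_frame("side")
b=(.36,.60,.30,.50); cv2.imwrite("pics/s1.png",np.hstack([grid(ortho(k,*b,.09,2000),*b,2000,.02) for k in(f,g)]))
```

```text
t 14.23 p [0.4356 0.2098 0.0167] rpy deg [180.    0.  179.3] F [ 0.7  0.3 -0.3] w 0.0399 g 0.0 q [ 0.86  0.3  -0.66  0.   -0.61 -2.44]
```

View pics/s1.png

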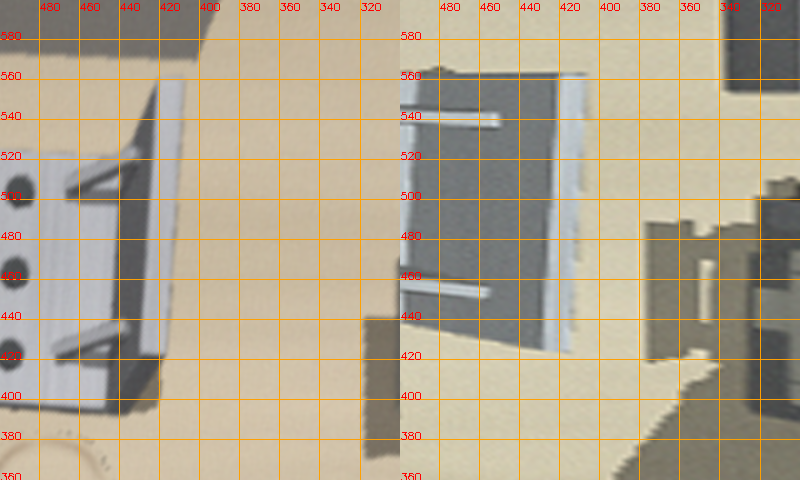

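The stop's face top edge runs from (0.562,0.407) to (0.423,0.415), 139 mm long as it should be. The face centre is (0.493,0.411) and its x axis is at 86.6°. I'll finish the grip, lift, carry and turn.

{"name": "servo_tool", "arguments": {
  "deltas": [
    [1,0,0,0,0,0,0],
    [1,0,0,0,0,0,0],
    [1,0,0,0,0,0,0],
    [1,0,0,0,0,0,0],
    [1,0,0,-10,0,0,0],
    [1,0,0,-20,0,0,0],
    [1,0,0,-20,0,0,0],
    [1,-16.9,37.3,0,0,0,0],
    [1,-16.9,37.3,0,0,0,0],
    [1,-16.9,37.3,0,0,0,0],
    [1,0,0,0,0,0,-7],
    [1,0,0,0,0,0,-7],
    [1,0,0,0,0,0,-7],
    [1,0,0,0,0,0,-7],
    [1,0,0,0,0,0,-7],
    [1,0,0,0,0,0,-7],
    [1,0,0,0,0,0,-7],
    [1,0,0,0,0,0,-7]
  ]
}}

```text
t: 15.83
eef_pos: [0.4872, 0.3207, 0.0659]
ee_rot: [3.141, -0.001, -2.17]
force: [-0.2, -0.2, -1.8]
width: 0.0356
gripper_force: 30.0
```

{"name": "servo_tool", "arguments": {
  "deltas": [
    [1,0,0,6,0,0,-7],
    [1,0,0,6,0,0,-7],
    [1,0,0,6,0,0,-7],
    [1,0,0,6,0,0,-7],
    [1,0,0,0,0,0,-3.3],
    [1,0,0,0,0,0,0],
    [1,0,0,0,0,0,0]
  ]
}}

```text
t: 16.42
eef_pos: [0.4873, 0.3208, 0.0421]
ee_rot: [3.141, -0.001, -1.632]
force: [-0.0, -0.5, -1.4]
width: 0.0359
gripper_force: 30.0
```

Run:
```python
from h import *
st()
f=arm.grab_frame("wrist");g=arm.grab_frame("side")
b=(.40,.58,.24,.44); cv2.imwrite("pics/s2.png",np.hstack([grid(ortho(f,*b,.068,2000,True),*b,2000,.02),grid(ortho(g,*b,.068,2000),*b,2000,.02)]))
```

```text
t 16.42 p [0.4873 0.3208 0.0421] rpy deg [180.   -0.  -93.5] F [-0.  -0.5 -1.4] w 0.0359 g 30.0 q [ 0.92  0.39 -0.41 -0.   -0.77 -0.98]
```

View pics/s2.png

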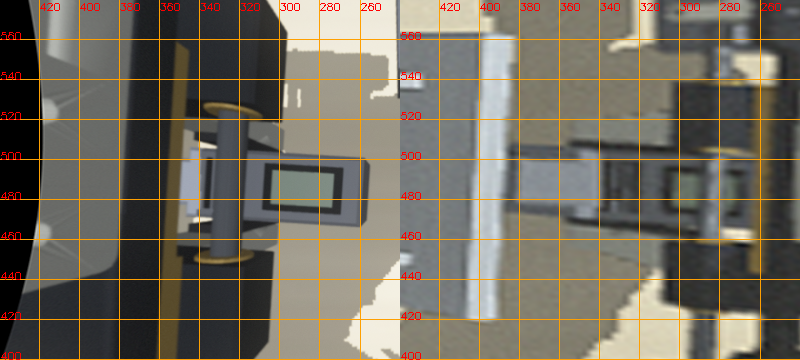

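The logger is held square (side view: nose at x=0.40–0.58 range facing the stop, tail near y=0.258). Press along the axis.

{"name": "servo_tool", "arguments": {
  "deltas": [
    [1,-9,0,0,0,0,0],
    [1,-9,0,0,0,0,0],
    [1,-2,0,0,0,0,0],
    [1,-2,0,0,0,0,0],
    [1,0,0,0,0,0,0]
  ],
  "squeeze": 40
}}

```text
t: 16.93
eef_pos: [0.4887, 0.343, 0.0424]
ee_rot: [3.141, -0.001, -1.629]
force: [1.3, -1.6, -1.9]
width: 0.0359
gripper_force: 40.0
```

{"name": "servo_tool", "arguments": {
  "deltas": [
    [1,-1.5,0,0,0,0,0],
    [1,0,0,0,0,0,0]
  ]
}}

```text
t: 17.1
eef_pos: [0.4886, 0.3434, 0.0423]
ee_rot: [3.141, -0.002, -1.63]
force: [0.7, -5.5, -0.2]
width: 0.0357
gripper_force: 40.0
```

{"name": "servo_tool", "arguments": {
  "deltas": [
    [1,-1.5,0,0,0,0,0],
    [1,0,0,0,0,0,0]
  ]
}}

```text
t: 17.27
eef_pos: [0.4888, 0.3456, 0.0424]
ee_rot: [3.141, -0.0, -1.63]
force: [-1.7, 0.3, -1.7]
width: 0.0356
gripper_force: 40.0
```

{"name": "servo_tool", "arguments": {
  "deltas": [
    [1,-1.5,0,0,0,0,0],
    [1,0,0,0,0,0,0]
  ]
}}

```text
t: 17.43
eef_pos: [0.4894, 0.3483, 0.0427]
ee_rot: [-3.141, 0.001, -1.629]
force: [0.4, 0.1, -1.5]
width: 0.0358
gripper_force: 40.0
```

{"name": "servo_tool", "arguments": {
  "deltas": [
    [1,-1.5,0,0,0,0,0],
    [1,0,0,0,0,0,0]
  ]
}}

```text
t: 17.6
eef_pos: [0.4894, 0.3497, 0.0428]
ee_rot: [-3.141, 0.001, -1.629]
force: [0.1, -0.0, -1.1]
width: 0.0355
gripper_force: 40.0
```

{"name": "servo_tool", "arguments": {
  "deltas": [
    [1,-1.5,0,0,0,0,0],
    [1,0,0,0,0,0,0]
  ]
}}

```text
t: 17.77
eef_pos: [0.4892, 0.3502, 0.0425]
ee_rot: [3.141, -0.001, -1.629]
force: [0.0, -2.7, -0.8]
width: 0.0357
gripper_force: 40.0
```

{"name": "servo_tool", "arguments": {
  "deltas": [
    [1,-1.5,0,0,0,0,0],
    [1,0,0,0,0,0,0]
  ]
}}

```text
t: 17.93
eef_pos: [0.489, 0.3503, 0.0424]
ee_rot: [3.14, -0.003, -1.63]
force: [1.7, -6.3, 1.6]
width: 0.0357
gripper_force: 40.0
```

The button snapped (force rose to 5.5 N, then dropped to 0) and bottomed out at TCP y=0.3503. That puts the logger centre about 1.2 mm behind the TCP. Next I carry it to above pocket 2.

{"name": "servo_tool", "arguments": {
  "deltas": [
    [1,20,0,0,0,0,0],
    [1,40,0,0,0,0,0],
    [1,0,0,-36,0,0,0],
    [1,0,0,-36,0,0,0],
    [1,0,0,-36,0,0,0],
    [1,37.3,-9,0,0,0,0],
    [1,37.3,-9,0,0,0,0],
    [1,37.3,-9,0,0,0,0],
    [1,37.3,-9,0,0,0,0],
    [1,37.3,-9,0,0,0,0],
    [1,37.3,-9,0,0,0,0],
    [1,37.3,-9,0,0,0,0],
    [1,37.3,-9,0,0,0,0],
    [1,37.3,-9,0,0,0,0],
    [1,37.3,-9,0,0,0,1.2],
    [1,0,0,0,0,0,0],
    [1,0,0,0,0,0,0]
  ]
}}

```text
t: 19.35
eef_pos: [0.554, -0.0875, 0.1504]
ee_rot: [-3.141, 0.0, -1.654]
force: [-0.2, -0.0, -1.7]
width: 0.0355
gripper_force: 40.0
```

Run:
```python
from h import *
st()
f=arm.grab_frame("wrist")
b=(.46,.72,-.36,.04); im=ortho(f,*b,.016,2000,True)
cv2.imwrite("pics/p1.png",cv2.resize(grid(im,*b,2000,.02),(800,520)))
g=cv2.GaussianBlur(cv2.cvtColor(im,6),(5,5),0)
_,m=cv2.threshold(g,60,255,1)
n,l,stt,c=cv2.connectedComponentsWithStats(m)
for i in range(1,n):
    if stt[i,4]>3000:
        r=cv2.minAreaRect(np.argwhere(l==i)[:,::-1].astype(np.float32)); print((b[1]-r[0][1]/2000).round(4) if 0 else round(b[1]-r[0][1]/2000,4),round(b[3]-r[0][0]/2000,4),np.round(np.array(r[1])/2,1),round(r[2],1))
```

```text
t 19.35 p [ 0.554  -0.0875  0.1504] rpy deg [-180.     0.   -94.8] F [-0.2 -0.  -1.7] w 0.0355 g 40.0 q [ 0.19  0.24 -0.35 -0.   -0.99 -0.28]
0.5902 -0.0583 [259.5 196.5] 90.0
0.5902 -0.2628 [259.5 193.5] 90.0
0.5563 -0.0646 [87.2 52.2] 5.0
```

View pics/p1.png

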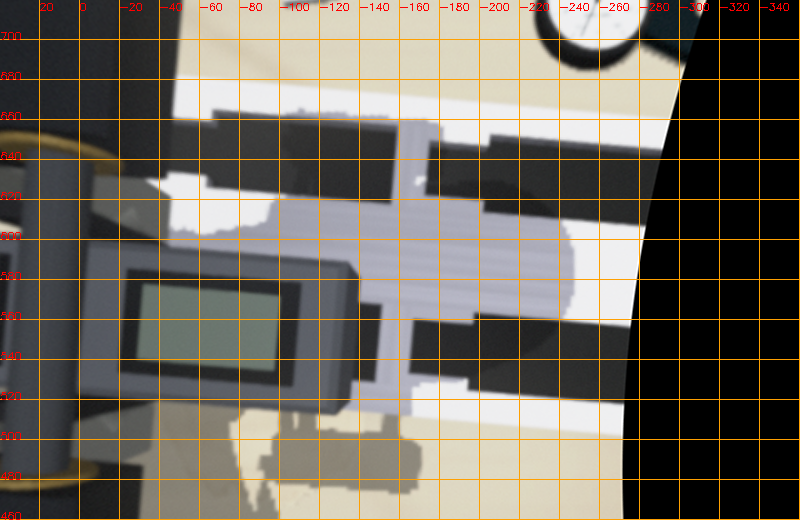

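The view shows the held logger (tail at about col 345) over pocket 2, with the edges of pockets 0, 1 and 3 visible. They put the tray about 1 mm off my first estimate. I'll correct by 1.3 mm and lower gently.

{"name": "servo_tool", "arguments": {
  "deltas": [
    [1,-1.3,0,30,0,0,0],
    [1,0,0,35,0,0,0],
    [1,0,0,30,0,0,0],
    [1,0,0,15,0,0,0],
    [1,0,0,5,0,0,0],
    [1,0,0,3,0,0,0],
    [1,0,0,3,0,0,0],
    [1,0,0,2,0,0,0],
    [1,0,0,0,0,0,0]
  ]
}}

```text
t: 20.15
eef_pos: [0.5547, -0.0839, 0.0284]
ee_rot: [-3.14, 0.0, -1.65]
force: [0.1, -0.3, -1.9]
width: 0.0355
gripper_force: 40.0
```

{"name": "servo_tool", "arguments": {
  "deltas": [
    [1,0,0,2,0,0,0],
    [1,0,0,2,0,0,0],
    [1,0,0,1.5,0,0,0],
    [1,0,0,0,0,0,0],
    [1,0,0,0,0,0,0]
  ]
}}

```text
t: 20.57
eef_pos: [0.5543, -0.0843, 0.0226]
ee_rot: [-3.141, 0.0, -1.65]
force: [-1.2, -0.2, 5.0]
width: 0.0354
gripper_force: 40.0
```

Seated at the expected depth, TCP z=22.6 mm. Release and go back to look at the remaining loggers.

{"name": "servo_tool", "arguments": {
  "deltas": [
    [-1,0,0,0,0,0,0],
    [-1,0,0,0,0,0,0],
    [-1,0,0,0,0,0,0],
    [-1,0,0,0,0,0,0],
    [-1,0,0,-15,0,0,0],
    [-1,0,0,-40,0,0,0],
    [-1,0,0,-40,0,0,0],
    [-1,0,0,-40,0,0,0],
    [-1,0,0,-40,0,0,0],
    [-1,0,0,-40,0,0,0],
    [-1,0,0,-40,0,0,0],
    [-1,-35.8,7.9,0,0,0,0],
    [-1,-35.8,7.9,0,0,0,0],
    [-1,-35.8,7.9,0,0,0,0],
    [-1,-35.8,7.9,0,0,0,0],
    [-1,-35.8,7.9,0,0,0,0],
    [-1,-35.8,7.9,0,0,0,0],
    [-1,-35.8,7.9,0,0,0,0]
  ]
}}

```text
t: 22.07
eef_pos: [0.518, 0.1717, 0.2771]
ee_rot: [-3.141, 0.0, -1.65]
force: [0.5, 0.3, -0.5]
width: 0.0873
gripper_force: 0.0
```

{"name": "servo_tool", "arguments": {
  "deltas": [
    [-1,0,0,0,0,0,7.1],
    [-1,0,0,0,0,0,7.1],
    [-1,0,0,0,0,0,7.1],
    [-1,0,0,0,0,0,7.1],
    [-1,0,0,0,0,0,7.1],
    [-1,0,0,0,0,0,7.1],
    [-1,0,0,0,0,0,7.1],
    [-1,0,0,0,0,0,7.1],
    [-1,0,0,0,0,0,7.1],
    [-1,0,0,0,0,0,7.1],
    [-1,0,0,0,0,0,7.1],
    [-1,0,0,0,0,0,7.1],
    [-1,0,0,0,0,0,0],
    [-1,0,0,0,0,0,0]
  ]
}}

```text
t: 23.23
eef_pos: [0.5187, 0.1699, 0.2769]
ee_rot: [-3.142, -0.0, -3.134]
force: [0.2, 0.4, -0.4]
width: 0.0872
gripper_force: 0.0
```

Run:
```python
from h import *
st()
f=arm.grab_frame("wrist")
o=[]
for x,y in((.42,.10),(.60,.225)):
    b=(x-.085,x+.085,y-.065,y+.065); o.append(grid(ortho(f,*b,.042,2800,True),*b,2800,.01)[:475,:363])
cv2.imwrite("pics/w4.png",np.hstack(o))
```

```text
t 23.23 p [0.5187 0.1699 0.2769] rpy deg [-180.    -0.  -179.5] F [ 0.2  0.4 -0.4] w 0.0872 g 0.0 q [ 0.68  0.12 -0.19 -0.   -1.26 -2.24]
```

View pics/w4.png

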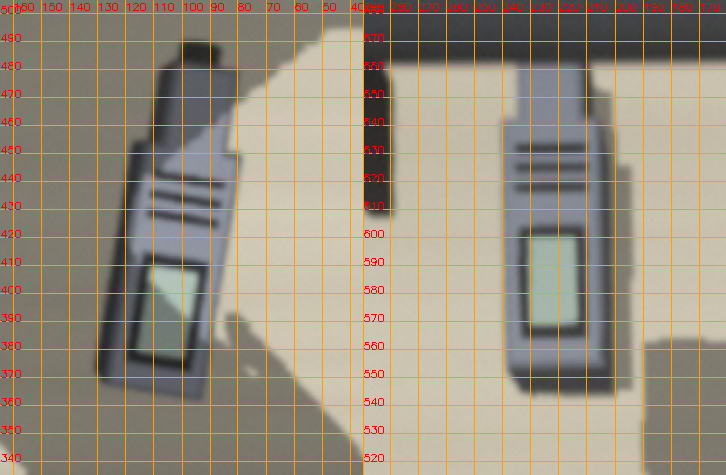

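Neither remaining logger has moved. L2's centre is about (0.422,0.100), yaw -9.8°; L3's about (0.612,0.2225).

{"name": "servo_tool", "arguments": {
  "deltas": [
    [-1,32.5,-23,0,0,0,0],
    [-1,32.5,-23,0,0,0,0],
    [-1,32.5,-23,0,0,0,0],
    [-1,0,0,40,0,0,5.1],
    [-1,0,0,40,0,0,5.2],
    [-1,0,0,40,0,0,0],
    [-1,0,0,40,0,0,0],
    [-1,0,0,40,0,0,0],
    [-1,0,0,40,0,0,0],
    [-1,0,0,12,0,0,0],
    [-1,0,0,8,0,0,0],
    [1,0,0,0,0,0,0],
    [1,0,0,0,0,0,0],
    [1,0,0,0,0,0,0],
    [1,0,0,0,0,0,0],
    [1,0,0,0,0,0,0],
    [1,0,0,0,0,0,0],
    [1,0,0,0,0,0,0],
    [1,0,0,0,0,0,0],
    [1,0,0,0,0,0,0]
  ],
  "squeeze": 40
}}

```text
t: 24.95
eef_pos: [0.4216, 0.1006, 0.0173]
ee_rot: [3.141, 0.0, 2.966]
force: [-2.0, 0.3, 3.5]
width: 0.0359
gripper_force: 39.9
```

{"name": "servo_tool", "arguments": {
  "deltas": [
    [1,0,0,0,0,0,0],
    [1,0,0,0,0,0,0],
    [1,0,0,0,0,0,0],
    [1,0,0,0,0,0,0]
  ]
}}

```text
t: 25.28
eef_pos: [0.4216, 0.1006, 0.0173]
ee_rot: [3.141, 0.0, 2.966]
force: [-1.2, -0.4, 5.7]
width: 0.0359
gripper_force: 39.9
```

{"name": "servo_tool", "arguments": {
  "deltas": [
    [1,0,0,-10,0,0,0],
    [1,0,0,-20,0,0,0],
    [1,0,0,-20,0,0,0],
    [1,-4.5,38.2,0,0,0,0],
    [1,-4.5,38.2,0,0,0,0],
    [1,-4.5,38.2,0,0,0,0],
    [1,-4.5,38.2,0,0,0,0],
    [1,-4.5,38.2,0,0,0,0],
    [1,-4.5,38.2,0,0,0,0],
    [1,0,0,0,0,0,-7.1],
    [1,0,0,0,0,0,-7.1],
    [1,0,0,0,0,0,-7.1],
    [1,0,0,0,0,0,-7.1],
    [1,0,0,0,0,0,-7.1],
    [1,0,0,0,0,0,-7.1],
    [1,0,0,0,0,0,-7.1],
    [1,0,0,0,0,0,-7.1],
    [1,0,0,0,0,0,-7.1]
  ]
}}

```text
t: 26.78
eef_pos: [0.4877, 0.3211, 0.0663]
ee_rot: [3.141, -0.001, -2.196]
force: [0.7, 0.0, -2.5]
width: 0.0357
gripper_force: 39.9
```

{"name": "servo_tool", "arguments": {
  "deltas": [
    [1,0,0,6,0,0,-7.1],
    [1,0,0,6,0,0,-7.1],
    [1,0,0,6,0,0,-7.1],
    [1,0,0,6,0,0,-7.1],
    [1,0,0,0,0,0,-4],
    [1,0,0,0,0,0,0],
    [1,0,0,0,0,0,0]
  ]
}}

```text
t: 27.37
eef_pos: [0.4879, 0.3212, 0.0426]
ee_rot: [3.141, -0.001, -1.639]
force: [0.3, 0.6, -1.3]
width: 0.0356
gripper_force: 39.9
```

{"name": "servo_tool", "arguments": {
  "deltas": [
    [1,-9,0,0,0,0,0],
    [1,-9,0,0,0,0,0],
    [1,-2,0,0,0,0,0],
    [1,-1,0,0,0,0,0],
    [1,-1,0,0,0,0,0],
    [1,-1,0,0,0,0,0],
    [1,0,0,0,0,0,0]
  ]
}}

```text
t: 27.95
eef_pos: [0.4897, 0.3447, 0.0431]
ee_rot: [-3.141, 0.0, -1.636]
force: [-0.3, 0.6, -1.9]
width: 0.0358
gripper_force: 39.9
```

{"name": "servo_tool", "arguments": {
  "deltas": [
    [1,-1,0,0,0,0,0],
    [1,-1,0,0,0,0,0],
    [1,-1,0,0,0,0,0],
    [1,0,0,0,0,0,0]
  ]
}}

```text
t: 28.28
eef_pos: [0.49, 0.3476, 0.0431]
ee_rot: [-3.141, 0.0, -1.637]
force: [-0.9, 0.5, -1.2]
width: 0.0357
gripper_force: 39.9
```

{"name": "servo_tool", "arguments": {
  "deltas": [
    [1,-1,0,0,0,0,0],
    [1,-1,0,0,0,0,0],
    [1,-1,0,0,0,0,0],
    [1,0,0,0,0,0,0]
  ]
}}

```text
t: 28.62
eef_pos: [0.4896, 0.3479, 0.0429]
ee_rot: [3.14, -0.004, -1.637]
force: [1.1, -9.4, 1.7]
width: 0.0359
gripper_force: 39.9
```

Bottomed at y=0.348 with 9 N after snapping; the logger centre is about at the TCP. Now pocket 3.

{"name": "servo_tool", "arguments": {
  "deltas": [
    [1,23,0,0,0,0,0],
    [1,40,0,0,0,0,0],
    [1,0,0,-36,0,0,0],
    [1,0,0,-36,0,0,0],
    [1,0,0,-36,0,0,0],
    [1,33.7,-16.6,0,0,0,0],
    [1,33.7,-16.6,0,0,0,0],
    [1,33.7,-16.6,0,0,0,0],
    [1,33.7,-16.6,0,0,0,0],
    [1,33.7,-16.6,0,0,0,0],
    [1,33.7,-16.6,0,0,0,0],
    [1,33.7,-16.6,0,0,0,0],
    [1,33.7,-16.6,0,0,0,0],
    [1,33.7,-16.6,0,0,0,0],
    [1,33.7,-16.6,0,0,0,0],
    [1,33.7,-16.6,0,0,0,0.7],
    [1,0,0,0,0,0,0],
    [1,0,0,0,0,0,0],
    [1,0,0,0,0,0,0]
  ]
}}

```text
t: 30.2
eef_pos: [0.6435, -0.0946, 0.1506]
ee_rot: [3.141, 0.0, -1.65]
force: [-0.8, 0.8, -1.8]
width: 0.0357
gripper_force: 39.9
```

Run:
```python
from h import *
s=st(); T=np.array([.6433,-.0946]); p=np.array(s["eef_pos"])[:2]; y=s["ee_rot"][2]; d=T-p
print("tool mm",1000*(d@[np.cos(y),np.sin(y)]),1000*(d@[np.sin(y),-np.cos(y)]),"yaw",np.degrees(y))
f=arm.grab_frame("wrist")
b=(.48,.72,-.32,.04); im=ortho(f,*b,.016,2000,True)
cv2.imwrite("pics/p2.png",grid(im,*b,2000,.02))
```

```text
t 30.2 p [ 0.6435 -0.0946  0.1506] rpy deg [180.    0.  -94.5] F [-0.8  0.8 -1.8] w 0.0357 g 39.9 q [ 0.15  0.37 -0.15 -0.   -1.05 -0.23]
tool mm 0.014609270405951696 0.23677920834187483 yaw -94.52818838082655
```

View pics/p2.png

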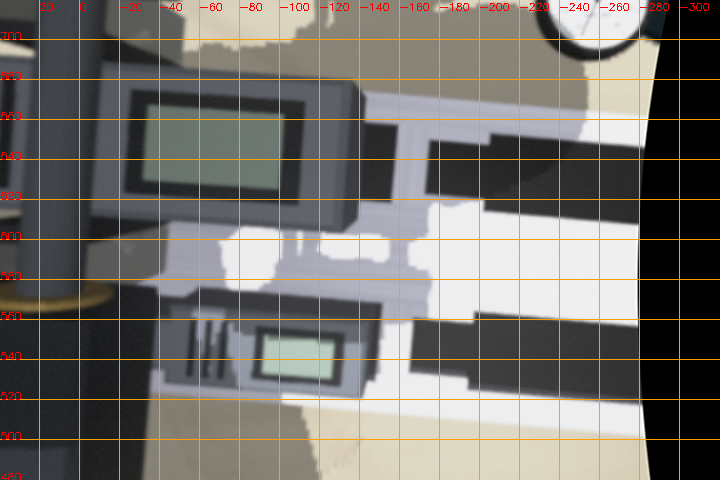

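L1 is seated in pocket 2 and the held logger lines up with pocket 3; lower it.

{"name": "servo_tool", "arguments": {
  "deltas": [
    [1,0,0,35,0,0,0],
    [1,0,0,35,0,0,0],
    [1,0,0,30,0,0,0],
    [1,0,0,10,0,0,0],
    [1,0,0,4,0,0,0],
    [1,0,0,4,0,0,0],
    [1,0,0,4,0,0,0],
    [1,0,0,0,0,0,0]
  ]
}}

```text
t: 30.92
eef_pos: [0.6446, -0.0939, 0.0301]
ee_rot: [-3.14, 0.0, -1.648]
force: [0.1, 0.9, -1.7]
width: 0.0358
gripper_force: 39.9
```

{"name": "servo_tool", "arguments": {
  "deltas": [
    [1,0,0,2,0,0,0],
    [1,0,0,2,0,0,0],
    [1,0,0,2,0,0,0],
    [1,0,0,0,0,0,0],
    [1,0,0,0,0,0,0]
  ]
}}

```text
t: 31.33
eef_pos: [0.6441, -0.0947, 0.0235]
ee_rot: [-3.141, -0.0, -1.649]
force: [-0.7, -3.7, 1.1]
width: 0.0362
gripper_force: 39.9
```

Seated. Release and return; I'll also check where the machine's overhang is relative to L3.

{"name": "servo_tool", "arguments": {
  "deltas": [
    [-1,0,0,0,0,0,0],
    [-1,0,0,0,0,0,0],
    [-1,0,0,0,0,0,0],
    [-1,0,0,0,0,0,0],
    [-1,0,0,-15,0,0,0],
    [-1,0,0,-40,0,0,0],
    [-1,0,0,-40,0,0,0],
    [-1,0,0,-40,0,0,0],
    [-1,0,0,-40,0,0,0],
    [-1,0,0,-40,0,0,0],
    [-1,0,0,-40,0,0,0],
    [-1,-31.8,18.1,0,0,0,0],
    [-1,-31.8,18.1,0,0,0,0],
    [-1,-31.8,18.1,0,0,0,0],
    [-1,-31.8,18.1,0,0,0,0],
    [-1,-31.8,18.1,0,0,0,0],
    [-1,-31.8,18.1,0,0,0,0],
    [-1,-31.8,18.1,0,0,0,0],
    [-1,-31.8,18.1,0,0,0,0]
  ]
}}

```text
t: 32.92
eef_pos: [0.5181, 0.1721, 0.2784]
ee_rot: [-3.141, 0.001, -1.649]
force: [0.1, 0.7, -0.2]
width: 0.0876
gripper_force: 0.0
```

{"name": "servo_tool", "arguments": {
  "deltas": [
    [-1,0,0,0,0,0,7.1],
    [-1,0,0,0,0,0,7.1],
    [-1,0,0,0,0,0,7.1],
    [-1,0,0,0,0,0,7.1],
    [-1,0,0,0,0,0,7.1],
    [-1,0,0,0,0,0,7.1],
    [-1,0,0,0,0,0,7.1],
    [-1,0,0,0,0,0,7.1],
    [-1,0,0,0,0,0,7.1],
    [-1,0,0,0,0,0,7.1],
    [-1,0,0,0,0,0,7.1],
    [-1,0,0,0,0,0,7.1],
    [-1,0,0,0,0,0,0],
    [-1,0,0,0,0,0,0]
  ]
}}

```text
t: 34.08
eef_pos: [0.5191, 0.1707, 0.2781]
ee_rot: [3.141, 0.0, -3.132]
force: [0.3, -0.1, 1.0]
width: 0.0875
gripper_force: 0.0
```

Run:
```python
from h import *
st()
f=arm.grab_frame("wrist"); g=arm.grab_frame("scene"); s=arm.grab_frame("side")
b=(.51,.68,.145,.305); A=grid(ortho(f,*b,.042,2500,True),*b,2500,.01)
a=np.ascontiguousarray(g["color"][150:400,0:300,::-1])
cv2.imwrite("pics/w5.png",np.hstack([A,cv2.resize(a,(400,int(425*1)))]))
for hz in(.1,.15,.2,.25,.3): print(hz,ray(g,138,245,hz).round(3),ray(g,147,260,hz).round(3),ray(s,275,330,hz).round(3))
```

```text
t 34.08 p [0.5191 0.1707 0.2781] rpy deg [ 180.     0.  -179.4] F [ 0.3 -0.1  1. ] w 0.0875 g 0.0 q [ 0.68  0.12 -0.19 -0.   -1.26 -2.24]
0.1 [0.848 0.298 0.1  ] [0.796 0.315 0.1  ] [0.676 0.341 0.1  ]
0.15 [0.8   0.319 0.15 ] [0.751 0.334 0.15 ] [0.667 0.399 0.15 ]
0.2 [0.752 0.34  0.2  ] [0.707 0.354 0.2  ] [0.658 0.456 0.2  ]
0.25 [0.704 0.36  0.25 ] [0.662 0.373 0.25 ] [0.649 0.513 0.25 ]
0.3 [0.656 0.381 0.3  ] [0.617 0.393 0.3  ] [0.641 0.57  0.3  ]
```

View pics/w5.png

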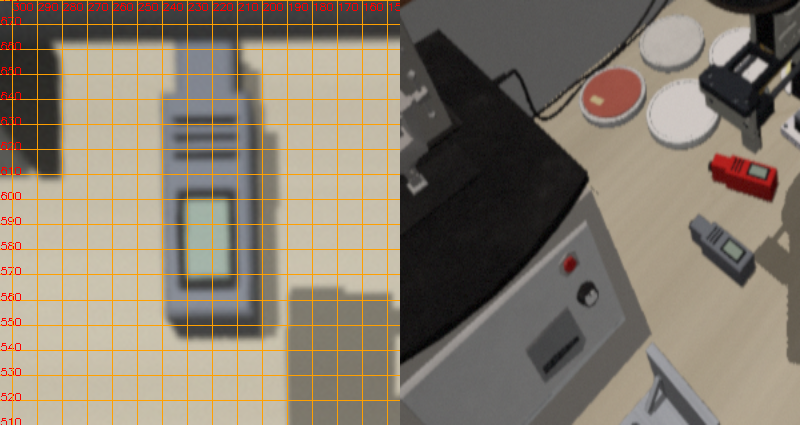

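L3 is unmoved at (0.612,0.2225), and the machine is clear of the gripper (y≥0.34). Grasp L3.

{"name": "servo_tool", "arguments": {
  "deltas": [
    [-1,-31.1,17,0,0,0,0],
    [-1,-31.1,17,0,0,0,0],
    [-1,-31.1,17,0,0,0,0.7],
    [-1,0,0,40,0,0,0],
    [-1,0,0,40,0,0,0],
    [-1,0,0,40,0,0,0],
    [-1,0,0,40,0,0,0],
    [-1,0,0,40,0,0,0],
    [-1,0,0,40,0,0,0],
    [-1,0,0,13,0,0,0],
    [-1,0,0,8.4,0,0,0],
    [1,0,0,0,0,0,0],
    [1,0,0,0,0,0,0],
    [1,0,0,0,0,0,0],
    [1,0,0,0,0,0,0],
    [1,0,0,0,0,0,0],
    [1,0,0,0,0,0,0],
    [1,0,0,0,0,0,0],
    [1,0,0,0,0,0,0],
    [1,0,0,0,0,0,0]
  ]
}}

```text
t: 35.9
eef_pos: [0.6124, 0.2223, 0.017]
ee_rot: [3.141, 0.0, 3.135]
force: [-0.2, 0.6, 1.5]
width: 0.0358
gripper_force: 39.8
```

{"name": "servo_tool", "arguments": {
  "deltas": [
    [1,0,0,0,0,0,0],
    [1,0,0,0,0,0,0],
    [1,0,0,0,0,0,0]
  ]
}}

```text
t: 36.15
eef_pos: [0.6124, 0.2223, 0.017]
ee_rot: [3.141, 0.0, 3.135]
force: [-1.1, 0.8, 4.6]
width: 0.0358
gripper_force: 39.8
```

{"name": "servo_tool", "arguments": {
  "deltas": [
    [1,0,0,-10,0,0,0],
    [1,0,0,-20,0,0,0],
    [1,0,0,-20,0,0,0],
    [1,31.4,24.5,0,0,0,0],
    [1,31.4,24.5,0,0,0,0],
    [1,31.4,24.5,0,0,0,0],
    [1,31.4,24.5,0,0,0,0],
    [1,0,0,0,0,0,-7.1],
    [1,0,0,0,0,0,-7.1],
    [1,0,0,0,0,0,-7.1],
    [1,0,0,0,0,0,-7.1],
    [1,0,0,0,0,0,-7.1],
    [1,0,0,0,0,0,-7.1],
    [1,0,0,0,0,0,-7.1],
    [1,0,0,0,0,0,-7.1]
  ]
}}

```text
t: 37.4
eef_pos: [0.487, 0.3206, 0.0668]
ee_rot: [3.141, -0.001, -2.151]
force: [0.3, -0.2, -1.2]
width: 0.0359
gripper_force: 39.8
```

{"name": "servo_tool", "arguments": {
  "deltas": [
    [1,0,0,6,0,0,-7.1],
    [1,0,0,6,0,0,-7.1],
    [1,0,0,6,0,0,-7.1],
    [1,0,0,6,0,0,-7.1],
    [1,0,0,0,0,0,-1.8],
    [1,0,0,0,0,0,0],
    [1,0,0,0,0,0,0]
  ]
}}

```text
t: 37.98
eef_pos: [0.4872, 0.3208, 0.0428]
ee_rot: [3.141, -0.0, -1.631]
force: [-0.2, 0.3, -1.4]
width: 0.036
gripper_force: 39.8
```

{"name": "servo_tool", "arguments": {
  "deltas": [
    [1,-9,0,0,0,0,0],
    [1,-9,0,0,0,0,0],
    [1,-2,0,0,0,0,0],
    [1,0,0,0,0,0,0]
  ]
}}

```text
t: 38.32
eef_pos: [0.4886, 0.3422, 0.0428]
ee_rot: [-3.141, 0.001, -1.629]
force: [-0.6, 0.0, -1.9]
width: 0.0361
gripper_force: 39.8
```

{"name": "servo_tool", "arguments": {
  "deltas": [
    [1,-1,0,0,0,0,0],
    [1,-1,0,0,0,0,0],
    [1,0,0,0,0,0,0]
  ]
}}

```text
t: 38.57
eef_pos: [0.4885, 0.3431, 0.0427]
ee_rot: [-3.142, 0.0, -1.629]
force: [0.1, -0.0, -1.5]
width: 0.036
gripper_force: 39.8
```

{"name": "servo_tool", "arguments": {
  "deltas": [
    [1,-1,0,0,0,0,0],
    [1,-1,0,0,0,0,0],
    [1,-1,0,0,0,0,0],
    [1,0,0,0,0,0,0]
  ]
}}

```text
t: 38.9
eef_pos: [0.4888, 0.3461, 0.0427]
ee_rot: [-3.141, 0.0, -1.629]
force: [-0.2, -0.3, -2.3]
width: 0.0356
gripper_force: 39.8
```

{"name": "servo_tool", "arguments": {
  "deltas": [
    [1,-1,0,0,0,0,0],
    [1,-1,0,0,0,0,0],
    [1,-1,0,0,0,0,0],
    [1,0,0,0,0,0,0]
  ]
}}

```text
t: 39.23
eef_pos: [0.4884, 0.3469, 0.0423]
ee_rot: [3.14, -0.003, -1.63]
force: [-0.2, -6.1, 0.2]
width: 0.0359
gripper_force: 39.8
```

{"name": "servo_tool", "arguments": {
  "deltas": [
    [1,-1,0,0,0,0,0],
    [1,-1,0,0,0,0,0],
    [1,0,0,0,0,0,0]
  ]
}}

```text
t: 39.48
eef_pos: [0.4881, 0.3471, 0.0421]
ee_rot: [3.139, -0.006, -1.631]
force: [1.4, -12.9, 2.4]
width: 0.0358
gripper_force: 39.8
```

Solid contact at 12.9 N, so the button is bottomed. Now pocket 0.

{"name": "servo_tool", "arguments": {
  "deltas": [
    [1,25,0,0,0,0,0],
    [1,40,0,0,0,0,0],
    [1,0,0,-36,0,0,0],
    [1,0,0,-36,0,0,0],
    [1,0,0,-36,0,0,0],
    [1,39.2,-6.8,0,0,0,0],
    [1,39.2,-6.8,0,0,0,0],
    [1,39.2,-6.8,0,0,0,0],
    [1,39.2,-6.8,0,0,0,0],
    [1,39.2,-6.8,0,0,0,0],
    [1,39.2,-6.8,0,0,0,0],
    [1,39.2,-6.8,0,0,0,0],
    [1,39.2,-6.8,0,0,0,0],
    [1,39.2,-6.8,0,0,0,0],
    [1,39.2,-6.8,0,0,0,0],
    [1,39.2,-6.8,0,0,0,0],
    [1,39.2,-6.8,0,0,0,0],
    [1,39.2,-6.8,0,0,0,1.1],
    [1,0,0,0,0,0,0],
    [1,0,0,0,0,0,0]
  ]
}}

```text
t: 41.15
eef_pos: [0.5432, -0.2301, 0.1501]
ee_rot: [3.141, 0.0, -1.653]
force: [-0.6, 1.1, -1.3]
width: 0.0355
gripper_force: 39.8
```

Run:
```python
from h import *
s=st(); T=np.array([.543,-.228]); p=np.array(s["eef_pos"])[:2]; y=s["ee_rot"][2]; d=T-p
print("tool mm",1000*(d@[np.cos(y),np.sin(y)]),1000*(d@[np.sin(y),-np.cos(y)]),"yaw",np.degrees(y))
```

```text
t 41.15 p [ 0.5432 -0.2301  0.1501] rpy deg [180.    0.  -94.7] F [-0.6  1.1 -1.3] w 0.0355 g 39.8 q [-0.07  0.28 -0.29 -0.   -1.01 -0.01]
tool mm -2.095290155730512 0.3814233514366882 yaw -94.69523273224536
```

{"name": "servo_tool", "arguments": {
  "deltas": [
    [1,-2,0.3,35,0,0,0],
    [1,0,0,35,0,0,0],
    [1,0,0,30,0,0,0],
    [1,0,0,10,0,0,0],
    [1,0,0,4,0,0,0],
    [1,0,0,4,0,0,0],
    [1,0,0,3,0,0,0],
    [1,0,0,0,0,0,0]
  ]
}}

```text
t: 41.82
eef_pos: [0.5443, -0.2258, 0.0308]
ee_rot: [-3.14, -0.0, -1.648]
force: [0.2, 0.4, -1.5]
width: 0.0356
gripper_force: 39.8
```

{"name": "servo_tool", "arguments": {
  "deltas": [
    [1,0,0,2,0,0,0],
    [1,0,0,2,0,0,0],
    [1,0,0,2,0,0,0],
    [1,0,0,0,0,0,0],
    [1,0,0,0,0,0,0]
  ]
}}

```text
t: 42.23
eef_pos: [0.5434, -0.2265, 0.0277]
ee_rot: [-3.14, -0.001, -1.649]
force: [-11.2, 3.8, 28.8]
width: 0.0356
gripper_force: 40.0
```

Caught at 4.7 mm above the floor. Lift a little and look.

{"name": "servo_tool", "arguments": {
  "deltas": [
    [1,0,0,-6,0,0,0],
    [1,0,0,-10,0,0,0],
    [1,0,0,-20,0,0,0],
    [1,0,0,0,0,0,0],
    [1,0,0,0,0,0,0]
  ]
}}

```text
t: 42.65
eef_pos: [0.5449, -0.226, 0.0615]
ee_rot: [-3.138, -0.0, -1.649]
force: [-0.2, 0.0, -1.7]
width: 0.0358
gripper_force: 39.9
```

Run:
```python
from h import *
s=st()
f=arm.grab_frame("wrist"); g=arm.grab_frame("side")
b=(.48,.62,-.33,-.12); A=grid(ortho(f,*b,.016,1900,True),*b,1900,.01); B=grid(ortho(g,*b,.016,1900),*b,1900,.01)
z=s["eef_pos"][2]-.017+.042; C=grid(ortho(f,*b,z,1900,True),*b,1900,.01)
D=cv2.resize(np.ascontiguousarray(g["color"][180:290,270:430,::-1]),(A.shape[1],A.shape[0]))
cv2.imwrite("pics/p3.png",np.vstack([np.hstack([A,C]),np.hstack([B,D])]))
```

```text
t 42.65 p [ 0.5449 -0.226   0.0615] rpy deg [-179.8   -0.   -94.5] F [-0.2  0.  -1.7] w 0.0358 g 39.9 q [-0.06  0.37 -0.38  0.   -0.81 -0.02]
```

View pics/p3.png

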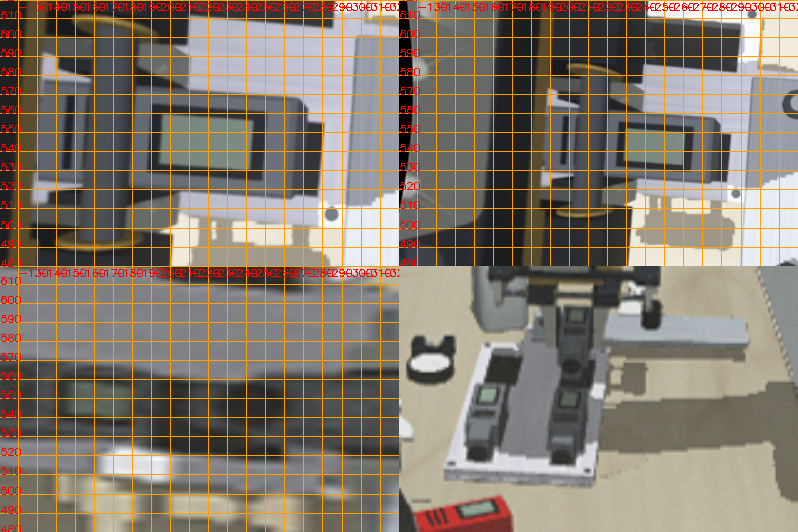

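No more pictures; I work by numbers. Pocket 0's edges in the two earlier tray views give its centre at about (0.5420,-0.2272). The TCP stands at x=0.545, and the contact force also pointed to -x. Shift 2.7 mm towards -x and lower again.

{"name": "servo_tool", "arguments": {
  "deltas": [
    [1,0.5,2.7,0,0,0,0],
    [1,0,0,15,0,0,0],
    [1,0,0,12,0,0,0],
    [1,0,0,4,0,0,0],
    [1,0,0,0,0,0,0],
    [1,0,0,0,0,0,0]
  ]
}}

```text
t: 43.25
eef_pos: [0.5402, -0.2262, 0.0283]
ee_rot: [3.14, -0.0, -1.649]
force: [-0.2, -1.0, -2.5]
width: 0.0356
gripper_force: 40.0
```

{"name": "servo_tool", "arguments": {
  "deltas": [
    [1,0,0,2,0,0,0],
    [1,0,0,2,0,0,0],
    [1,0,0,0,0,0,0],
    [1,0,0,0,0,0,0]
  ]
}}

```text
t: 43.58
eef_pos: [0.5412, -0.2269, 0.0251]
ee_rot: [-3.14, -0.001, -1.649]
force: [0.2, -6.5, -1.3]
width: 0.0355
gripper_force: 40.0
```

{"name": "servo_tool", "arguments": {
  "deltas": [
    [1,0.8,0,1,0,0,0],
    [1,0,0,1.5,0,0,0],
    [1,0,0,0,0,0,0],
    [1,0,0,0,0,0,0]
  ]
}}

```text
t: 43.92
eef_pos: [0.5409, -0.227, 0.0228]
ee_rot: [-3.141, -0.0, -1.648]
force: [-1.8, -0.4, 4.4]
width: 0.0357
gripper_force: 40.0
```

{"name": "servo_tool", "arguments": {
  "deltas": [
    [-1,0,0,0,0,0,0],
    [-1,0,0,0,0,0,0],
    [-1,0,0,0,0,0,0],
    [-1,0,0,0,0,0,0],
    [-1,0,0,-15,0,0,0],
    [-1,0,0,-40,0,0,0],
    [-1,0,0,-40,0,0,0],
    [-1,0,0,-40,0,0,0],
    [-1,0,0,-40,0,0,0],
    [-1,0,0,-40,0,0,0],
    [-1,0,0,-40,0,0,0],
    [-1,-35,15,0,0,0,0],
    [-1,-35,0,0,0,0,0],
    [-1,-10,0,0,0,0,0],
    [-1,0,0,0,0,0,0],
    [-1,0,0,0,0,0,0]
  ]
}}

```text
t: 45.25
eef_pos: [0.5319, -0.1455, 0.2772]
ee_rot: [-3.142, -0.0, -1.647]
force: [-0.6, 0.7, 0.4]
width: 0.0878
gripper_force: 0.0
```

Run:
```python
from h import *
s=st()
def wf(f,p): return w(f,p)
for n in("wrist","scene","side"):
    f=arm.grab_frame(n)
    for q in("logger0_c","bar_knob"):
        for d in arm.recognise(q,f)[:6]: print(n,q,round(d["conf"],2),w(f,d["at"]).round(3))
    if n=="wrist":
        # bright LCD displays at logger-top height: seated top z=.048
        b=(.46,.72,-.34,.04); im=ortho(f,*b,.048,2000,True); h=cv2.cvtColor(im,cv2.COLOR_BGR2HSV)
        m=cv2.inRange(h,(35,18,60),(95,255,255)); m=cv2.morphologyEx(m,2,np.ones((5,5),np.uint8))
        k,l,t,c=cv2.connectedComponentsWithStats(m)
        for i in range(1,k):
            if t[i,4]>500:
                r=cv2.minAreaRect(np.argwhere(l==i)[:,::-1].astype(np.float32)); print("lcd x,y",round(b[1]-r[0][1]/2000,4),round(b[3]-r[0][0]/2000,4),np.round(np.array(r[1])/2,1),round(r[2],1))
```

```text
t 45.25 p [ 0.5319 -0.1455  0.2772] rpy deg [-180.    -0.   -94.4] F [-0.6  0.7  0.4] w 0.0878 g 0.0 q [ 0.09  0.13 -0.18  0.   -1.26 -0.16]
wrist logger0_c 0.82 [ 0.637 -0.112  0.051]
wrist bar_knob 0.75 [ 0.469 -0.332  0.031]
lcd x,y 0.6426 -0.1244 [32.2 19. ] 3.4
lcd x,y 0.5514 -0.1162 [31.7 17.7] 5.4
lcd x,y 0.5395 -0.2555 [31.6 18.4] 6.3
scene logger0_c 0.81 [ 0.632 -0.084  0.044]
scene logger0_c 0.33 [ 0.744 -0.023  0.04 ]
scene bar_knob 0.95 [ 0.446 -0.326  0.027]
side logger0_c 0.6 [ 0.64  -0.071  0.047]
side bar_knob 0.96 [ 0.45  -0.322  0.029]
side bar_knob 0.29 [ 0.573 -0.233  0.014]
```

The three displays sit at the right places and angles in pockets 2, 3 and 0. One numeric check that the buttons are in: the dark length beyond each nose.

Run:
```python
from h import *
a=np.radians(85.5); ex=np.array([np.cos(a),np.sin(a),0])
C={"p2":(.5541,-.0868),"p3":(.6441,-.0947),"p0":(.541,-.2265)}
for n in("wrist","scene","side"):
    f=arm.grab_frame(n)
    g=cv2.cvtColor(f["color"],cv2.COLOR_RGB2GRAY)
    for k,c in C.items():
        P=np.array([[c[0],c[1],.034]+ex*s/1000 for s in range(50,82,2)])
        u,v=proj(f,P,n=="wrist")
        print(n,k,cv2.remap(g,u.astype(np.float32)[None],v.astype(np.float32)[None],1)[0].tolist())
```

```text
wrist p2 [96, 95, 95, 95, 95, 95, 95, 103, 148, 195, 209, 211, 209, 210, 211, 210]
wrist p3 [149, 148, 149, 148, 148, 148, 147, 153, 183, 202, 204, 205, 204, 205, 205, 205]
wrist p0 [99, 100, 100, 100, 99, 94, 112, 163, 171, 169, 171, 164, 107, 62, 62, 63]
scene p2 [51, 49, 44, 38, 33, 23, 13, 10, 10, 10, 23, 43, 70, 93, 101, 103]
scene p3 [88, 79, 67, 53, 40, 29, 21, 16, 28, 45, 88, 131, 154, 174, 176, 179]
scene p0 [51, 48, 45, 39, 33, 25, 15, 5, 10, 10, 21, 34, 46, 51, 49, 41]
side p2 [67, 65, 61, 57, 52, 49, 46, 47, 48, 48, 49, 49, 47, 45, 45, 46]
side p3 [75, 71, 64, 56, 51, 47, 46, 47, 47, 47, 48, 47, 46, 45, 44, 44]
side p0 [69, 68, 66, 63, 60, 59, 63, 68, 72, 75, 78, 83, 88, 93, 94, 94]
```

```bash
python3 -c "
from h import *
print(arm.job_done())"
```

```text
the job is handed in; nothing more can be done
None
```

The job is handed in: the bar is swung out, and all three grey loggers found on the bench have had their buttons pressed in against the stop and are seated in pockets 0, 2 and 3. The hand-in returned no verdict, so this rests on the force readings and camera checks.

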